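# Set the photometer's filter wheel to the third filter and lock it

## Task

Set the photometer to its third filter: seen from above, turn the six-position filter wheel clockwise, click by click, until it comes up against its end stop and press it gently against the stop for a moment (about 10 N, so that you feel the stop and not just a click). Then turn it back anticlockwise by exactly three clicks, let it settle in its detent, and push the black locking plunger on the lamp head fully down. Never push the wheel or the plunger with more than 25 N, leave the bottles and glassware where they stand, and let go at the end.

Things in the scene. Friction and masses are not known exactly. Their poses are not given: they have to be found in the camera images.
- photometer: white bench photometer, fixed: housing 270 x 250 x 55 (its x from -120 to +150). Origin on the bench under the wheel's axis; z up; x points to the grey lamp head (block 44 wide, 60 to 145 from the axis, underside 12 above the wheel, top 105 above the bench). On top lies a flat filter wheel that turns 300 degrees about the vertical through the origin: six places, 0 to 5; it starts in 1, 2 or 3, now and then hung up between two
- wheel: bare aluminium filter wheel, 176 dia, 10 thick, upper face 72 above the bench; origin on its axis at its underside, 62 above the bench; z up; x points to the window that is under the head in place 0: its yaw from the photometer's x is 60 degrees x place, anticlockwise from above positive. Six equal windows lie at 0, 60, 120 ... degrees from this x
- peg (a point): upper end, on its axis, of one of the wheel's three equal upright steel pegs to push it round by: 10 dia, 35 tall, tops 107 above the bench, on a circle of 45 radius. They stand at 30 (this one), 150 and 270 degrees from the wheel's x, midway between windows
- detent (a point): point on the wheel's axis at its upper face (fixed). A spring pawl gives six clicks a turn; at rest a window lies under the head. Leaving a detent takes 4 to 6 N, pushed squarely at a peg, falling to nothing half way (30 degrees); then the wheel snaps on to the next detent by itself, about 60 degrees in all, and settles within 0.5 s
- hub (a point): top of the fixed hub cap (26 dia, its top 11 above the wheel) on the axis. The cap has a low steel stop finger (30 long from the axis, its top 8 above the wheel) that catches a small pin on the wheel: a hard end stop 3 to 17 degrees clockwise beyond place 0, set by hand, to be found by feel. Let go there, the wheel springs back to place 0 (this is not a click of the count)
- window_zero (a point): centre, on the wheel's upper face, of the window that is under the lamp head in place 0 (66 from the axis, 22 dia)
- window_three (a point): centre, on the wheel's upper face, of the window that is under the lamp head in place 3, three clicks from place 0 (66 from the axis, 22 dia)
- port (a point): the lamp's optical axis, fixed, at the wheel's upper face under the head: 66 from the wheel's axis along the photometer's x; the selected window lies here
- plunger: locking plunger, up at the start: 11 mm of travel straight down to a hard end. It takes 4 to 6 N all the way and stays where it is left; its pin enters a small hole in the wheel only when a window is rightly under the head. Origin at its pin's lower end: 75 above the bench when up, 64 when fully down. Its button is sprung, 2.5 N/mm for up to 6 mm, so that the force at the end rises softly
- plunger_top (a point): centre of the top of the plunger's round black button (22 dia, 13 tall), which stands up out of the lamp head 81 from the wheel's axis along the photometer's x; unpressed its top is 136 above the bench when the plunger is up, 125 when it is fully down (lower while it is being pressed)
- vial: small amber glass vial, 22 dia x 42 tall, standing on the left front corner of the photometer's housing; a bystander; origin at the centre of its underside
- jar: white jar with red cap, 60 dia x 75 tall, standing on the bench to the right of the photometer; a bystander; origin at the centre of its underside
- beaker: glass beaker, 66 dia x 80 tall, on the bench to the left of the photometer; a bystander; origin at the centre of its underside
- wash_bottle: white wash bottle, 66 dia x 170 tall, on the left of the bench; a bystander; origin at the centre of its underside
- amber_bottle: amber bottle, 72 dia x 150 tall, on the right of the bench; a bystander; origin at the centre of its underside

How it is judged:
On the way, in this order (a step that is already met when the one before it is completed fails the run):
1. the wheel is held, at rest, against its clockwise end stop beyond place 0, with at least 6 N on it (contact force between the fingers and wheel above 6 N and angular speed of wheel below 0.05 rad/s and y of window_zero in the frame of photometer below -0.001 m and x of window_zero in the frame of photometer above 0.05 m), for 0.15 s.
2. the wheel rests three clicks on, the third window within 4 mm of the port, the plunger still up (horizontal distance between window_three and port below 0.004 m and angular speed of wheel below 0.1 rad/s and z of plunger in the frame of photometer above 0.072 m), for 0.2 s.
At the end, for the whole second after the job is handed in: the third window (three clicks from the stop) is within 4 mm of the lamp port with the wheel at rest, the plunger is at least 9.5 mm down, and the robot has let go (horizontal distance between window_three and port below 0.004 m and z of plunger in the frame of photometer below 0.0655 m and angular speed of wheel below 0.05 rad/s and contact force between the fingers and wheel below 0.1 N and contact force between the fingers and plunger below 0.1 N); the robot touches nothing.
It fails at once if the wheel is pushed with more than 25 N (contact force between any of the fingers, the arm and wheel above 25 N).
It fails at once if the plunger is pushed with more than 25 N (contact force between any of the fingers, the arm and plunger above 25 N).
It fails at once if a bystander is moved more than 20 mm (distance of any of vial, jar, beaker, wash_bottle, amber_bottle from where it was at the start of the episode above 0.02 m).
It also fails if it takes over 72 s, if anything falls off the work surface, if the arm or the gripper's body presses on something with over 40 N, if the wrist force passes 120 N, or if a joint passes its speed limit or range.

## Robot

A 6-joint arm with a two-finger parallel gripper is mounted at the origin on the work surface. World frame = base frame: x ahead of the robot, y to its left, z up, the work surface at z = 0. Lengths are in m, angles in rad, forces in N, time in s.
With the tool pointing down it reaches from about 0.25 to 0.85 m from the base axis. Payload 12.5 kg.
Tool frame: the origin (TCP) lies at the very end of the fingers, on their centre line; the grasp point (between the pads) lies 19 mm behind it; z points along the fingers, y is the line along which they close (so a half turn about z gives the same grasp; the last joint's range is limited). The gripper opens to 93 mm and grips with 3 to 60 N. Pads are 15 mm wide; open, the fingers measure 128 mm over their backs; the gripper's body (75 mm by 188 mm) begins 65 mm behind the grasp point.
Start: joints at [1.118, 0.351, 1.652, -0, 1.139, -0.085], TCP at [0.198, 0.513, 0.219] pointing down, gripper open.
Joint ranges: [-2.75, 2.75], [-0.79, 2.1], [0.01, 2.65], [-1.57, 4.71], [0.07, 3.14], [-2.87, 2.87]. Speed limits (rad/s): [2.22, 2.22, 2.79, 3.14, 3.14, 3.14].

## Interface

Orientations are given as a unit quaternion [x, y, z, w].
In Python, from plant import r, vision, sign_off gives the robot as it stands.
- The arm moves only by the tool play_rows, never from a script. Its argument "deltas" is one flat list of numbers, 5 for each row, row after row: the finger opening in mm, from 0 to 93, then the shift along the tool's x, y, z in mm, then the turn about the tool's z in degrees. In form: [gripper, dx, dy, dz, turn, gripper, dx, dy, dz, turn, ...]. A call has exactly 8 rows; each row is the pose to reach, as a shift and turn from the pose commanded when the call began, along the tool's axes at that moment; what a row does not reach only later rows make up. A row lasts 1/12 s, in which the tool goes at most 41.7 mm and 7.16 degrees, less where a joint would pass 70% of its speed; a pose out of reach is approached as far as the arm can. A call with a gripper value outside its range is refused whole. The fingers move at their own pace and stop on an object; "grip_force" is the grip in N (left out, the last holds). Time passes only in rows, so rows that repeat a pose let the fingers close, or fill a call up. It gives the time, the measured TCP pose, the force, the opening and the grip force at its end, in the units of the state.
- r.observe(): the state, without advancing time (a new reading comes with each control period).
- vision.grab_frame(name): name is "side" or "top"; returns the picture (420x560x3 uint8, red, green, blue); there is no depth.
- vision.camera_info(name): a dict with "intrinsics" (3x3 intrinsics, pixels), "rvec" (rotation vector, rad) and "tvec" (3), from world to camera coordinates, as OpenCV has them. Camera axes: x right, y down, z forward; pixel columns grow to the right and rows downward; lengths in m; the calibration is good to about 2 mm. A picture is of the moment at which its call begins. camera_info takes no time and is no camera call.
- sign_off(): hands the job in; it is judged then, once.
The state is a dict: "time": time; "joint_positions": joint angles; "joint_vel": joint speeds; "effort": joint torques, N m; "ee_pos": TCP position; "orientation": TCP orientation; "ft_force": force on the tool from outside, world axes, zero at the start; "torque": the same for the moment, N m; "gripper_width": finger opening in m; "finger_force": force on a finger pad.
Only numpy, scipy, OpenCV 4.12 (cv2) and the standard library are available. Lean on these libraries where they do the work, as an engineer would, in place of code of your own. Each camera call takes 0.05 s, during which the arm holds its last target. There are 200 camera calls.

## Working session

There is one attempt and no reset: what is moved stays moved. The work goes in short steps, Python scripts to look and compute and a tool call to move; the robot and the scene stay as the last step left them, time stands still between calls to the robot, and variables do not carry over. Pictures are saved under pics/ and viewed, at most 10 in all, crops included, and the job is handed in when it is done.

Besides the shell and the picture viewer there is one more tool, called after "Request:" by a JSON object that holds its "op" and its "data". play_rows: Moves the arm, as the interface text tells. Its arguments: {"type":"object","properties":{"deltas":{"type":"array","items":{"type":"number"}},"grip_force":{"type":"number"}},"required":["deltas"]}

```bash
mkdir -p pics; ls; python3 - <<'E'
from plant import r, vision
import cv2
for n in("top","side"):
    im=vision.grab_frame(n); cv2.imwrite(f"pics/{n}0.png",cv2.cvtColor(im,cv2.COLOR_RGB2BGR))
    print(vision.camera_info(n))
print(r.observe())
E
```

```text
pics
{'intrinsics': array([[424.35428302,   0.        , 276.07952475],
       [  0.        , 424.35428302, 202.7840323 ],
       [  0.        ,   0.        ,   1.        ]]), 'rvec': array([ 2.14334318, -2.12559425,  0.18945675]), 'tvec': array([0.00205715, 0.56667945, 1.12571006])}
{'intrinsics': array([[389.7988376 ,   0.        , 282.72747481],
       [  0.        , 389.7988376 , 209.02226549],
       [  0.        ,   0.        ,   1.        ]]), 'rvec': array([ 2.04979285, -0.75171582,  0.4195355 ]), 'tvec': array([-0.40669405,  0.27853554,  0.75214152])}
{'time': 0.1, 'joint_positions': array([ 1.11840732e+00,  3.51183233e-01,  1.65233261e+00,  3.58536316e-05,
        1.13909479e+00, -8.45822802e-02]), 'joint_vel': array([-3.53917733e-04, -4.10340996e-05, -1.56117777e-03,  1.95117730e-03,
       -2.28215011e-04,  4.02734765e-04]), 'effort': array([ 1.66363698e-03, -4.98023057e+01, -2.85694742e+01,  7.00800517e-02,
        2.40091304e-02, -5.99811324e-05]), 'ee_pos': array([0.19759221, 0.5129641 , 0.21816523]), 'orientation': array([ 1.82875859e-01,  9.83135881e-01, -4.86435533e-04, -1.50715427e-04]), 'ft_force': array([ 0.62985857, -0.38302581, -0.29854782]), 'torque': array([-0.00632174,  0.01773721, -0.04730729]), 'finger_force': 0.0, 'gripper_width': 0.0929535168495917}
```

View pics/top0.png

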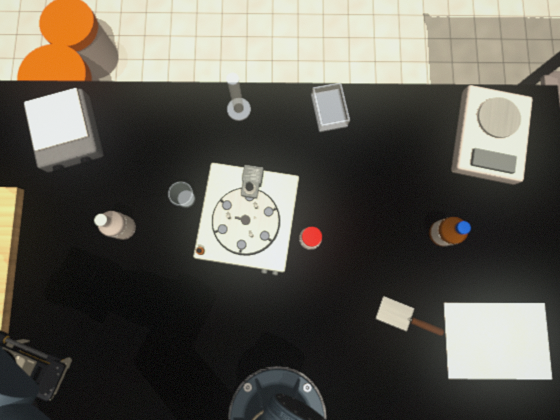

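View pics/side0.png

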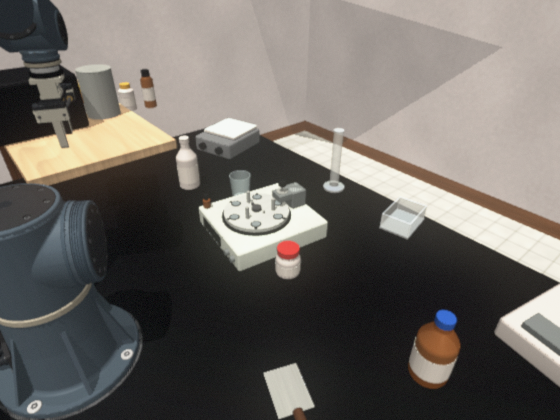

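The top view shows the photometer housing at about (247,217), the wheel at about (245,220) and the lamp head at about (252,180). The vial is at (200,250), the jar at (311,237) and the beaker at (181,194). I'll zoom in.

```bash
cat > h.py <<'E'
import numpy as np, cv2
from plant import r, vision
def cam(n):
    c=vision.camera_info(n); return c["intrinsics"],cv2.Rodrigues(c["rvec"])[0],c["tvec"]
def back(n,uv,z):
    K,R,t=cam(n); d=R.T@np.linalg.inv(K)@np.array([*uv,1.]); o=-R.T@t
    return o+d*(z-o[2])/d[2]
def proj(n,p):
    c=vision.camera_info(n); return cv2.projectPoints(np.array(p,float).reshape(-1,1,3),c["rvec"],c["tvec"],c["intrinsics"],None)[0][:,0]
def crop(n,name,x0,y0,x1,y1,s):
    im=cv2.cvtColor(vision.grab_frame(n),cv2.COLOR_RGB2BGR)[y0:y1,x0:x1]
    cv2.imwrite("pics/"+name,cv2.resize(im,None,fx=s,fy=s,interpolation=cv2.INTER_CUBIC))
E
python3 - <<'E'
import cv2
im=cv2.imread("pics/top0.png")[155:280,185:305]
a=cv2.resize(im,None,fx=4.6,fy=4.6,interpolation=cv2.INTER_CUBIC); cv2.imwrite("pics/z.png",a); print(a.shape)
E
```

```text
(575, 552, 3)
```

View pics/z.png

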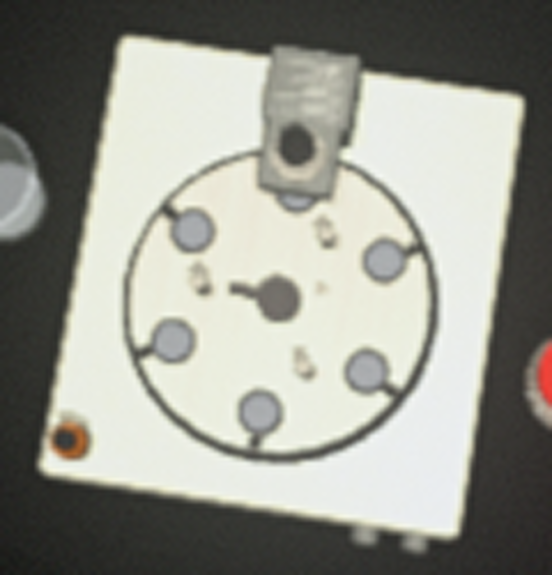

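```bash
python3 - <<'E'
from h import *
f=lambda u,z:back("top",(185+(u[0]+.5)/4.6-.5,155+(u[1]+.5)/4.6-.5),z)
C=[f(u,.055) for u in[(120,37),(525,97),(460,538),(40,470)]]
print("corners",np.round(C,4))
for i in range(4): print(np.linalg.norm(C[i]-C[(i+1)%4]))
hub=f((278,298),.083); el=f((281,306),.062); btn=f((297,143),.136)
print("hub",hub,"wheelcircle",el,"btn",btn)
ax=(C[0]+C[1]-C[2]-C[3]);yaw=np.arctan2(ax[1],ax[0]); l=C[0]+C[3]-C[1]-C[2]; print("yaw",np.degrees(yaw),np.degrees(np.arctan2(l[1],l[0]))-90,np.degrees(np.arctan2(*(btn-hub)[1::-1])),np.linalg.norm((btn-hub)[:2]))
cen=np.mean(C,0); print("axis from housing",cen-[.015*np.cos(yaw),.015*np.sin(yaw),0])
W=[f(u,.072) for u in[(385,260),(366,370),(260,412),(172,340),(192,230)]]
ws=[f(u,.072) for u in[(385,260),(172,340)]]
print("opp",np.mean(ws,0), np.mean([f(u,.072) for u in[(366,370),(192,230)]],0))
for w in W: print("win",np.degrees(np.arctan2(*(w-hub)[1::-1])),np.linalg.norm((w-hub)[:2]))
for p in[(325,232),(200,278),(303,362)]:
    w=f(p,.095); print("peg",w,np.degrees(np.arctan2(*(w-hub)[1::-1])),np.linalg.norm((w-hub)[:2]))
for p in[(321,288),(235,290)]:
    w=f(p,.08); print("pin/finger",np.degrees(np.arctan2(*(w-hub)[1::-1])),np.linalg.norm((w-hub)[:2]))
E
```

```text
corners [[ 0.6778  0.1904  0.055 ]
 [ 0.6426 -0.0557  0.055 ]
 [ 0.3789 -0.0175  0.055 ]
 [ 0.4162  0.2283  0.055 ]]
0.24862232409904986
0.2665329612627768
0.24859059460124422
0.2643051670677487
hub [0.51503365 0.08933382 0.083     ] wheelcircle [0.51307218 0.08890296 0.062     ] btn [0.59557311 0.07685058 0.136     ]
yaw -8.236206138604572 -8.37881460191214 -8.810473566247081 0.08150114285892032
axis from housing [0.51401288 0.08853748 0.055     ]
opp [0.51540649 0.0895296  0.072     ] [0.51555537 0.08978012 0.072     ]
win -68.31945525289578 0.06630589285777777
win -128.18095648294764 0.0652222982276295
win 171.4281995562412 0.06594155833908608
win 110.95778554260586 0.06639954937387262
win 51.58799085314519 0.06656946927846809
peg [0.55204781 0.06219389 0.095     ] -36.25002518589073 0.04589797672012166
peg [0.52463419 0.13351594 0.095     ] 77.74051501075292 0.04521316336549602
peg [0.47678685 0.07352205 0.095     ] -157.5390990653687 0.04138635458854826
pin/finger -75.29653025016721 0.02551281634923468
pin/finger 79.09975947552577 0.025753758853929522
```

```bash
cat >> h.py <<'E'
A=np.array([.515,.0892]); YAW=-8.4
def yawx(q):
    x,y,z,w=q; return np.degrees(np.arctan2(2*(x*y+z*w),1-2*(y*y+z*z)))
def base(): 
    s=r.observe(); return (*s["ee_pos"],yawx(s["orientation"]))
def delta(b,t):
    "tool-frame shift mm + turn deg from pose b to t (x,y,z,yaw of tool x); tool z down"
    a=np.radians(b[3]); d=np.array(t[:2])-b[:2]
    return np.round([1e3*(d@[np.cos(a),np.sin(a)]),1e3*(d@[np.sin(a),-np.cos(a)]),1e3*(b[2]-t[2]),(b[3]-t[3]+180)%360-180],1)
def on(th,rad,z,yaw=None):
    "tool pose at photometer angle th, radius rad, tool x pointing inward"
    w=np.radians(th+YAW); return (*(A+rad*np.array([np.cos(w),np.sin(w)])),z,th+YAW+180 if yaw is None else yaw)
E
python3 - <<'E'
from h import *
b=base();print(b,delta(b,on(-30,.041,.160)),delta(b,on(-30,.041,.2)))
E
```

```text
(np.float64(0.1975922127099575), np.float64(0.5129640964012023), np.float64(0.2181652276577924), np.float64(158.9253627992313)) [-487.7 -293.5   58.2   17.3] [-487.7 -293.5   18.2   17.3]
```

Request:
{"op": "play_rows", "data": {"deltas": [20,-40,-24,0,2,20,-75,-45,0,4,20,-110,-66,0,6,20,-145,-87,0,8,20,-180,-108,5,10,20,-215,-129,10,12,20,-250,-150,14,15,20,-285,-171,18,17.3], "grip_force": 20}}

```text
time: 0.77
ee_pos: [0.4029, 0.2493, 0.2004]
orientation: [0.33, 0.944, -0.0, -0.0]
ft_force: [1.2, 0.9, -0.6]
gripper_width: 0.0444
finger_force: 0.0
```

```bash
python3 - <<'E'
from h import *
b=base();print(b,r.observe()["gripper_width"],delta(b,on(-30,.041,.160)))
E
```

```text
(np.float64(0.4028818013656296), np.float64(0.24931518864808955), np.float64(0.20038329992980666), np.float64(141.4801293249182)) 0.044445013159332775 [-2.284e+02 -5.540e+01  4.040e+01 -1.000e-01]
```

Request:
{"op": "play_rows", "data": {"deltas": [20,-35,-9,0,0,20,-70,-17,0,0,20,-105,-25,5,0,20,-140,-34,15,0,20,-175,-42,25,0,20,-205,-50,35,0,20,-228.4,-55.4,40,0,20,-228.4,-55.4,40,0]}}

```text
time: 1.43
ee_pos: [0.5482, 0.0628, 0.1591]
orientation: [0.33, 0.944, -0.001, -0.001]
ft_force: [-1.0, 0.1, 0.0]
gripper_width: 0.0197
finger_force: 0.0
```

```bash
python3 - <<'E'
from h import *
b=base();print(b,r.observe()["gripper_width"],r.observe()["ft_force"],delta(b,on(-30,.041,.160)))
a=proj("side",b[:3]);print(a, proj("side",on(-30,.045,.107)[:3]), proj("side",[*A,.083]))
crop("side","s1.png",190,130,340,250,5)
E
```

```text
(np.float64(0.5482426208865381), np.float64(0.06283777832639766), np.float64(0.1591104862722036), np.float64(141.45475311993127)) 0.01969177577031353 [-1.03351763  0.14059329  0.00478201] [ 1.4  0.  -0.9 -0.1]
[[271.19796845 180.54144722]] [[272.27324779 197.73281863]] [[255.51919674 205.53664036]]
```

View pics/s1.png

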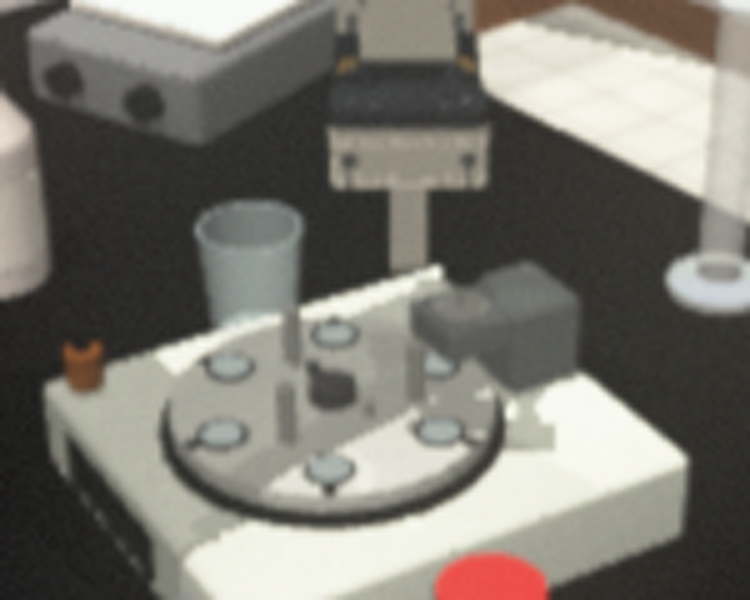

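The side view shows the peg top at crop (414,338), which matches its predicted position to within 1 px. The finger tips are above the peg, so I'll go down around it.

Request:
{"op": "play_rows", "data": {"deltas": [20,1.5,0,10,0,20,1.5,0,24,0,20,1.5,0,38,0,20,1.5,0,48,0,20,1.5,0,58,0,20,1.5,0,68,0,20,1.5,0,76,0,20,1.5,0,76,0]}}

```text
time: 2.15
ee_pos: [0.5448, 0.0671, 0.0831]
orientation: [0.328, 0.945, -0.0, -0.001]
ft_force: [0.1, 0.0, -0.1]
gripper_width: 0.02
finger_force: 0.0
```

```bash
python3 - <<'E'
from h import *
b=base();print(b,r.observe()["gripper_width"],r.observe()["ft_force"])
b=on(-30,.041,.083)
for th in range(-36,-90,-6): print(th,delta(b,on(th,.041,.083)).tolist())
E
```

```text
(np.float64(0.5448187372231984), np.float64(0.06709073329044547), np.float64(0.08306293432499859), np.float64(141.6453366556208)) 0.020004862175861227 [ 0.13362168  0.01166431 -0.07717409]
-36 [0.2, -4.3, 0.0, 6.0]
-42 [0.9, -8.5, 0.0, 12.0]
-48 [2.0, -12.7, 0.0, 18.0]
-54 [3.5, -16.7, 0.0, 24.0]
-60 [5.5, -20.5, 0.0, 30.0]
-66 [7.8, -24.1, 0.0, 36.0]
-72 [10.5, -27.4, 0.0, 42.0]
-78 [13.6, -30.5, 0.0, 48.0]
-84 [16.9, -33.2, 0.0, 54.0]
```

Request:
{"op": "play_rows", "data": {"deltas": [20,-1,0,0,0,20,-2,0,0,0,20,-2,0,0,0,20,-2,0,0,0,20,-2,0,0,0,20,-2,0,0,0,20,-2,0,0,0,20,-2,0,0,0]}}

```text
time: 2.82
ee_pos: [0.5473, 0.0657, 0.0847]
orientation: [0.329, 0.944, 0.0, 0.0]
ft_force: [-0.2, 0.3, -0.2]
gripper_width: 0.0203
finger_force: 0.0
```

```bash
cat >> h.py <<'E'
def stat():
    s=r.observe(); b=base(); d=np.array(b[:2])-A; th=np.degrees(np.arctan2(d[1],d[0]))-YAW
    f=s["ft_force"]; w=np.radians(th+YAW)
    print("t %.2f th %.1f r %.1f z %.1f toolrel %.1f | Ftan %.1f Frad %.1f Fz %.1f w %.1f q6 %.2f"%(s["time"],(th+180)%360-180,1e3*np.hypot(*d),1e3*b[2],b[3]-180-YAW-th,-f[0]*np.sin(w)+f[1]*np.cos(w),f[0]*np.cos(w)+f[1]*np.sin(w),f[2],1e3*s["gripper_width"],s["joint_positions"][5]))
E
python3 - <<'E'
from h import *
print(base());stat()
E
```

```text
(np.float64(0.5472728898422125), np.float64(0.06567477808321556), np.float64(0.08471428462471299), np.float64(141.62695260579588))
t 2.82 th -27.7 r 39.9 z 84.7 toolrel -2.3 | Ftan 0.1 Frad -0.3 Fz -0.2 w 20.3 q6 -0.87
```

```bash
cat >> h.py <<'E'
def rows(b,ths,rad=.042,z=.0845,w=14):
    print([x for th in ths for x in [w]+delta(b,on(th,rad,z)).tolist()])
E
python3 - <<'E'
from h import *
rows(base(),[-33,-39,-45,-51,-57,-63,-69,-75])
E
```

```text
[14, -2.0, -3.8, 0.2, 3.0, 14, -1.6, -8.2, 0.2, 9.0, 14, -0.7, -12.5, 0.2, 15.0, 14, 0.7, -16.7, 0.2, 21.0, 14, 2.5, -20.7, 0.2, 27.0, 14, 4.7, -24.5, 0.2, 33.0, 14, 7.3, -28.0, 0.2, 39.0, 14, 10.2, -31.3, 0.2, 45.0]
```

Request:
{"op": "play_rows", "data": {"deltas": [14,-2.0,-3.8,0,3,14,-1.6,-8.2,0,9,14,-0.7,-12.5,0,15,14,0.7,-16.7,0,21,14,2.5,-20.7,0,27,14,4.7,-24.5,0,33,14,7.3,-28,0,39,14,10.2,-31.3,0,45]}}

```text
time: 3.48
ee_pos: [0.5197, 0.0474, 0.0847]
orientation: [0.667, 0.745, 0.0, 0.0]
ft_force: [0.8, -0.2, -0.3]
gripper_width: 0.0136
finger_force: 0.0
```

```bash
python3 - <<'E'
from h import *
stat(); b=on(-75,.042,.0845); rows(b,[-81,-87,-92,-97,-102,-108,-114,-120])
E
```

```text
t 3.48 th -75.2 r 42.0 z 84.7 toolrel -0.1 | Ftan 0.8 Frad 0.3 Fz -0.3 w 13.6 q6 -0.11
[14, 0.2, -4.4, 0.0, 6.0, 14, 0.9, -8.7, 0.0, 12.0, 14, 1.8, -12.3, 0.0, 17.0, 14, 3.1, -15.7, 0.0, 22.0, 14, 4.6, -19.1, 0.0, 27.0, 14, 6.8, -22.9, 0.0, 33.0, 14, 9.4, -26.4, 0.0, 39.0, 14, 12.3, -29.7, 0.0, 45.0]
```

Request:
{"op": "play_rows", "data": {"deltas": [14,0.2,-4.4,0,6,14,0.9,-8.7,0,12,14,1.8,-12.3,0,17,14,3.1,-15.7,0,22,14,4.6,-19.1,0,27,14,6.8,-22.9,0,33,14,9.4,-26.4,0,39,14,12.3,-29.7,0,45]}}

```text
time: 4.15
ee_pos: [0.4897, 0.0563, 0.0849]
orientation: [0.901, 0.433, 0.001, 0.001]
ft_force: [2.5, -0.5, -1.3]
gripper_width: 0.0145
finger_force: 1.2
```

Request:
{"op": "play_rows", "data": {"deltas": [14,0.2,-4.4,0,6,14,0.9,-8.7,0,12,14,1.8,-12.3,0,17,14,3.1,-15.7,0,22,14,4.6,-19.1,0,27,14,6.8,-22.9,0,33,14,9.4,-26.4,0,39,14,12.3,-29.7,0,45]}}

```text
time: 4.82
ee_pos: [0.4735, 0.084, 0.0847]
orientation: [0.998, 0.055, 0.0, 0.0]
ft_force: [2.9, -5.3, -1.7]
gripper_width: 0.014
finger_force: 2.6
```

```bash
python3 - <<'E'
from h import *
stat()
print(proj("top",[*A,.083]),proj("side",on(-165,.045,.107)[:3]),proj("side",[*A,.083]))
crop("side","s2.png",190,130,340,250,5)
b=on(-165,.042,.0845); rows(b,[-168,-171,-174,-177,-180,-183,-186,-189])
E
```

```text
t 4.82 th -164.4 r 41.8 z 84.7 toolrel -0.8 | Ftan 5.6 Frad -2.2 Fz -1.7 w 14.0 q6 1.54
[[245.09343521 219.40425483]] [[242.64620228 204.55547104]] [[255.51919674 205.53664036]]
[14, 0.1, -2.2, 0.0, 3.0, 14, 0.2, -4.4, 0.0, 6.0, 14, 0.5, -6.6, 0.0, 9.0, 14, 0.9, -8.7, 0.0, 12.0, 14, 1.4, -10.9, 0.0, 15.0, 14, 2.1, -13.0, 0.0, 18.0, 14, 2.8, -15.1, 0.0, 21.0, 14, 3.6, -17.1, 0.0, 24.0]
```

View pics/s2.png

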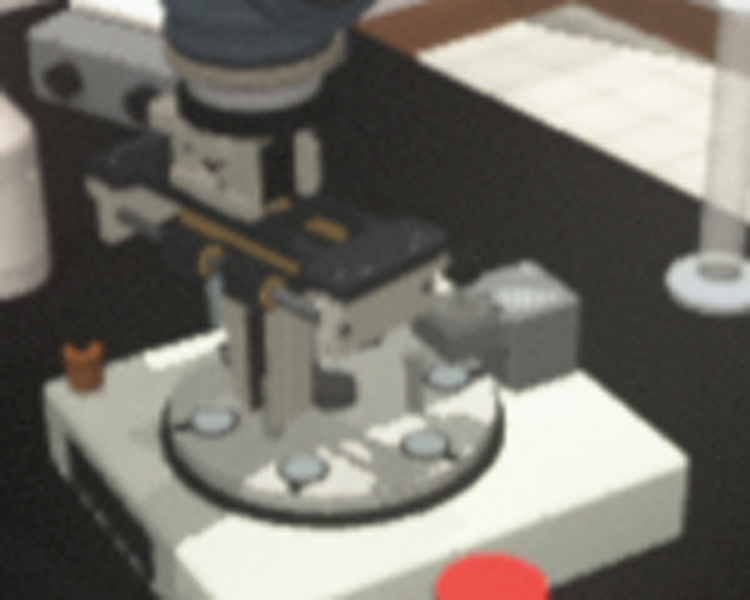

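Request:
{"op": "play_rows", "data": {"deltas": [14,0.1,-2.9,0,4,14,0.5,-5.8,0,8,14,0.9,-8.7,0,12,14,1.6,-11.6,0,16,14,2.5,-14.4,0,20,14,3.6,-17.1,0,24,14,4.9,-19.7,0,28,14,6.4,-22.3,0,32]}}

```text
time: 5.53
ee_pos: [0.477, 0.1073, 0.0847]
orientation: [0.975, -0.22, -0.0, -0.0]
ft_force: [0.2, 0.3, -0.8]
gripper_width: 0.0142
finger_force: 0.0
```

```bash
python3 - <<'E'
from h import *
stat()
b=on(-197,.042,.0845); rows(b,[-198,-199,-200,-201,-202,-203,-204,-205])
E
```

```text
t 5.53 th 162.9 r 42.1 z 84.7 toolrel -360.0 | Ftan -0.4 Frad -0.1 Fz -0.8 w 14.2 q6 2.14
[14, 0.0, -0.7, 0.0, 1.0, 14, 0.0, -1.5, 0.0, 2.0, 14, 0.1, -2.2, 0.0, 3.0, 14, 0.1, -2.9, 0.0, 4.0, 14, 0.2, -3.7, 0.0, 5.0, 14, 0.2, -4.4, 0.0, 6.0, 14, 0.3, -5.1, 0.0, 7.0, 14, 0.4, -5.8, 0.0, 8.0]
```

Request:
{"op": "play_rows", "data": {"deltas": [14,0,-1.5,0,2,14,0.1,-2.9,0,4,14,0.2,-4.4,0,6,14,0.4,-5.8,0,8,14,0.6,-7.3,0,10,14,0.9,-8.7,0,12,14,1.2,-10.2,0,14,14,1.2,-10.2,0,14]}}

```text
time: 6.2
ee_pos: [0.4826, 0.116, 0.0847]
orientation: [0.942, -0.337, 0.0, -0.0]
ft_force: [-1.2, -0.3, 0.2]
gripper_width: 0.0142
finger_force: 0.0
```

```bash
python3 - <<'E'
from h import *
stat()
E
```

```text
t 6.20 th 148.8 r 42.1 z 84.7 toolrel -359.7 | Ftan 1.0 Frad 0.7 Fz 0.2 w 14.2 q6 2.40
```

Request:
{"op": "play_rows", "data": {"deltas": [14,0,-0.4,0,0.5,14,0,-0.7,0,1,14,0,-1.1,0,1.5,14,0,-1.5,0,2,14,0.1,-1.8,0,2.5,14,0.1,-2.2,0,3,14,0.1,-2.2,0,3,14,0.1,-2.2,0,3]}}

```text
time: 6.87
ee_pos: [0.4839, 0.1175, 0.0846]
orientation: [0.932, -0.361, -0.0, 0.0]
ft_force: [-0.8, -1.0, 0.6]
gripper_width: 0.0135
finger_force: 0.6
```

```bash
python3 - <<'E'
from h import *
stat()
E
```

```text
t 6.87 th 146.1 r 42.0 z 84.6 toolrel -360.1 | Ftan 1.3 Frad -0.1 Fz 0.6 w 13.5 q6 2.45
```

Request:
{"op": "play_rows", "data": {"deltas": [14,0,-0.4,0,0.5,14,0,-0.7,0,1,14,0,-1.1,0,1.5,14,0,-1.5,0,2,14,0,-1.5,0,2,14,0,-1.5,0,2,14,0,-1.5,0,2,14,0,-1.5,0,2]}}

```text
time: 7.53
ee_pos: [0.4849, 0.1186, 0.0846]
orientation: [0.926, -0.378, -0.0, 0.0]
ft_force: [-1.5, -4.1, 1.3]
gripper_width: 0.0144
finger_force: 2.2
```

```bash
python3 - <<'E'
from h import *
stat()
E
```

```text
t 7.53 th 144.1 r 42.1 z 84.6 toolrel -360.1 | Ftan 4.0 Frad -1.8 Fz 1.3 w 14.4 q6 2.49
```

Request:
{"op": "play_rows", "data": {"deltas": [14,0,-0.4,0,0.5,14,0,-0.7,0,1,14,0,-1.1,0,1.5,14,0,-1.5,0,2,14,0,-1.5,0,2,14,0,-1.5,0,2,14,0,-1.5,0,2,14,0,-1.5,0,2]}}

```text
time: 8.2
ee_pos: [0.486, 0.1198, 0.0846]
orientation: [0.919, -0.394, -0.0, -0.0]
ft_force: [-1.0, -3.2, 0.2]
gripper_width: 0.0139
finger_force: 1.8
```

```bash
python3 - <<'E'
from h import *
stat()
E
```

```text
t 8.20 th 141.9 r 42.1 z 84.6 toolrel -359.9 | Ftan 2.9 Frad -1.7 Fz 0.2 w 13.9 q6 2.53
```

Contact is at about the detent force (3–5 N), and the arm still follows its commands. I'll keep creeping.

Request:
{"op": "play_rows", "data": {"deltas": [14,0,-0.4,0,0.5,14,0,-0.7,0,1,14,0,-1.1,0,1.5,14,0,-1.5,0,2,14,0,-1.5,0,2,14,0,-1.5,0,2,14,0,-1.5,0,2,14,0,-1.5,0,2]}}

```text
time: 8.87
ee_pos: [0.4871, 0.1208, 0.0846]
orientation: [0.912, -0.41, 0.0, -0.0]
ft_force: [-1.1, -3.4, -0.2]
gripper_width: 0.0139
finger_force: 1.6
```

```bash
python3 - <<'E'
from h import *
stat()
E
```

```text
t 8.87 th 139.8 r 42.1 z 84.6 toolrel -359.8 | Ftan 3.1 Frad -1.8 Fz -0.2 w 13.9 q6 2.57
```

Request:
{"op": "play_rows", "data": {"deltas": [14,0,-0.4,0,0.5,14,0,-0.7,0,1,14,0,-1.1,0,1.5,14,0,-1.5,0,2,14,0,-1.5,0,2,14,0,-1.5,0,2,14,0,-1.5,0,2,14,0,-1.5,0,2]}}

```text
time: 9.53
ee_pos: [0.4883, 0.1218, 0.0846]
orientation: [0.905, -0.426, 0.0, -0.0]
ft_force: [-1.3, -3.4, 0.9]
gripper_width: 0.0141
finger_force: 1.5
```

```bash
python3 - <<'E'
from h import *
stat()
E
```

```text
t 9.53 th 137.8 r 42.2 z 84.6 toolrel -359.7 | Ftan 3.2 Frad -1.8 Fz 0.9 w 14.1 q6 2.60
```

Request:
{"op": "play_rows", "data": {"deltas": [14,0,-0.4,0,0.5,14,0,-0.7,0,1,14,0,-1.1,0,1.5,14,0,-1.5,0,2,14,0,-1.5,0,2,14,0,-1.5,0,2,14,0,-1.5,0,2,14,0,-1.5,0,2]}}

```text
time: 10.2
ee_pos: [0.4894, 0.1228, 0.0846]
orientation: [0.897, -0.441, 0.0, -0.0]
ft_force: [-1.5, -3.9, 0.5]
gripper_width: 0.0137
finger_force: 1.4
```

```bash
python3 - <<'E'
from h import *
stat()
E
```

```text
t 10.20 th 135.7 r 42.2 z 84.6 toolrel -359.7 | Ftan 3.5 Frad -2.2 Fz 0.5 w 13.7 q6 2.64
```

Request:
{"op": "play_rows", "data": {"deltas": [14,0,-0.4,0,0.5,14,0,-0.7,0,1,14,0,-1.1,0,1.5,14,0,-1.5,0,2,14,0,-1.5,0,2,14,0,-1.5,0,2,14,0,-1.5,0,2,14,0,-1.5,0,2]}}

```text
time: 10.87
ee_pos: [0.4906, 0.1237, 0.0847]
orientation: [0.89, -0.457, 0.0, -0.0]
ft_force: [-1.2, -2.1, -0.4]
gripper_width: 0.0142
finger_force: 1.3
```

```bash
python3 - <<'E'
from h import *
stat()
E
```

```text
t 10.87 th 133.6 r 42.2 z 84.7 toolrel -359.6 | Ftan 2.2 Frad -1.0 Fz -0.4 w 14.2 q6 2.67
```

Request:
{"op": "play_rows", "data": {"deltas": [14,0,-0.4,0,0.5,14,0,-0.7,0,1,14,0,-1.1,0,1.5,14,0,-1.5,0,2,14,0,-1.5,0,2,14,0,-1.5,0,2,14,0,-1.5,0,2,14,0,-1.5,0,2]}}

```text
time: 11.53
ee_pos: [0.4919, 0.1246, 0.0847]
orientation: [0.881, -0.472, 0.0, -0.0]
ft_force: [-1.0, -2.6, 0.5]
gripper_width: 0.014
finger_force: 1.1
```

```bash
python3 - <<'E'
from h import *
stat()
E
```

```text
t 11.53 th 131.6 r 42.3 z 84.7 toolrel -359.6 | Ftan 2.3 Frad -1.6 Fz 0.5 w 14.0 q6 2.71
```

Request:
{"op": "play_rows", "data": {"deltas": [14,0,-0.3,0,0.3,14,0,-0.5,0,0.6,14,0,-0.8,0,0.9,14,0,-1.1,0,1.2,14,0,-1.1,0,1.2,14,0,-1.1,0,1.2,14,0,-1.1,0,1.2,14,0,-1.1,0,1.2]}}

```text
time: 12.2
ee_pos: [0.4928, 0.1251, 0.0847]
orientation: [0.876, -0.482, 0.0, -0.0]
ft_force: [-2.2, -1.0, 0.1]
gripper_width: 0.0142
finger_force: 1.2
```

```bash
python3 - <<'E'
from h import *
stat()
E
```

```text
t 12.20 th 130.2 r 42.3 z 84.7 toolrel -359.3 | Ftan 2.4 Frad 0.3 Fz 0.1 w 14.2 q6 2.73
```

Request:
{"op": "play_rows", "data": {"deltas": [14,0,-0.3,0,0.3,14,0,-0.5,0,0.6,14,0,-0.8,0,0.9,14,0,-1.1,0,1.2,14,0,-1.1,0,1.2,14,0,-1.1,0,1.2,14,0,-1.1,0,1.2,14,0,-1.1,0,1.2]}}

```text
time: 12.87
ee_pos: [0.4933, 0.1255, 0.0846]
orientation: [0.871, -0.491, -0.0, 0.0]
ft_force: [-4.2, -4.6, 3.0]
gripper_width: 0.0138
finger_force: 2.6
```

```bash
python3 - <<'E'
from h import *
stat()
E
```

```text
t 12.87 th 129.2 r 42.3 z 84.6 toolrel -359.6 | Ftan 5.9 Frad -1.8 Fz 3.0 w 13.8 q6 2.75
```

The force has jumped, so this is the stop. I'll press slightly more.

Request:
{"op": "play_rows", "data": {"deltas": [14,0,-0.2,0,0,14,0,-0.4,0,0,14,0,-0.6,0,0,14,0,-0.6,0,0,14,0,-0.6,0,0,14,0,-0.6,0,0,14,0,-0.6,0,0,14,0,-0.6,0,0]}}

```text
time: 13.53
ee_pos: [0.4935, 0.1257, 0.0846]
orientation: [0.871, -0.491, -0.001, 0.001]
ft_force: [-4.7, -5.9, 3.6]
gripper_width: 0.0144
finger_force: 3.5
```

```bash
python3 - <<'E'
from h import *
stat()
E
```

```text
t 13.53 th 128.8 r 42.4 z 84.6 toolrel -359.2 | Ftan 7.0 Frad -2.7 Fz 3.6 w 14.4 q6 2.76
```

Request:
{"op": "play_rows", "data": {"deltas": [14,0,-0.4,0,0,14,0,-0.8,0,0,14,0,-1.0,0,0,14,0,-1.0,0,0,14,0,-1.0,0,0,14,0,-1.0,0,0,14,0,-1.0,0,0,14,0,-1.0,0,0]}}

```text
time: 14.2
ee_pos: [0.4939, 0.126, 0.0845]
orientation: [0.871, -0.491, -0.001, 0.001]
ft_force: [-8.2, -7.0, 6.4]
gripper_width: 0.014
finger_force: 5.0
```

```bash
python3 - <<'E'
from h import *
stat()
E
```

```text
t 14.20 th 128.2 r 42.5 z 84.5 toolrel -358.6 | Ftan 10.6 Frad -2.0 Fz 6.4 w 14.0 q6 2.76
```

```bash
python3 - <<'E'
from h import *
b=on(-233.2,.0425,.0845,-230.4+YAW+180)
rows(b,[-229,-225,-221,-217,-213,-210])
rows(on(-210,.042,.0845),[-204,-198,-192,-186,-180,-174,-169,-165])
E
```

```text
[14, 0.5, 3.1, 0.0, -1.4, 14, 0.6, 6.0, 0.0, -5.4, 14, 1.0, 8.9, 0.0, -9.4, 14, 1.6, 11.8, 0.0, -13.4, 14, 2.4, 14.6, 0.0, -17.4, 14, 3.1, 16.7, 0.0, -20.4]
[14, 0.2, 4.4, 0.0, -6.0, 14, 0.9, 8.7, 0.0, -12.0, 14, 2.1, 13.0, 0.0, -18.0, 14, 3.6, 17.1, 0.0, -24.0, 14, 5.6, 21.0, 0.0, -30.0, 14, 8.0, 24.7, 0.0, -36.0, 14, 10.3, 27.6, 0.0, -41.0, 14, 12.3, 29.7, 0.0, -45.0]
```

Request:
{"op": "play_rows", "data": {"deltas": [14,0,0,0,0,14,0,0,0,0,14,0.5,3.1,0,-1.4,14,0.6,6,0,-5.4,14,1,8.9,0,-9.4,14,1.6,11.8,0,-13.4,14,2.4,14.6,0,-17.4,14,3.1,16.7,0,-20.4]}}

```text
time: 14.87
ee_pos: [0.4826, 0.1154, 0.0847]
orientation: [0.945, -0.327, 0.0, -0.0]
ft_force: [0.4, -0.8, -0.5]
gripper_width: 0.0141
finger_force: 0.0
```

Request:
{"op": "play_rows", "data": {"deltas": [14,0,0,0,0,14,0,0,0,0,14,0,0,0,0,14,0,0,0,0,14,0,0,0,0,14,0,0,0,0,14,0,0,0,0,14,0,0,0,0]}}

```text
time: 15.53
ee_pos: [0.4824, 0.1153, 0.0846]
orientation: [0.944, -0.329, 0.0, -0.0]
ft_force: [-0.1, -0.0, 0.3]
gripper_width: 0.0141
finger_force: 0.0
```

```bash
python3 - <<'E'
from h import *
stat()
E
```

```text
t 15.53 th 149.8 r 41.8 z 84.6 toolrel -359.8 | Ftan 0.1 Frad 0.1 Fz 0.3 w 14.1 q6 2.38
```

The wheel is back in place 0 with no force on it. Now the three clicks anticlockwise, with the peg caged.

Request:
{"op": "play_rows", "data": {"deltas": [14,0.2,4.4,0,-6,14,0.9,8.7,0,-12,14,2.1,13,0,-18,14,3.6,17.1,0,-24,14,5.6,21,0,-30,14,8,24.7,0,-36,14,10.3,27.6,0,-41,14,12.3,29.7,0,-45]}}

```text
time: 16.2
ee_pos: [0.4735, 0.0841, 0.0847]
orientation: [0.998, 0.06, 0.0, 0.0]
ft_force: [-0.5, -0.4, -0.7]
gripper_width: 0.0141
finger_force: 0.0
```

Request:
{"op": "play_rows", "data": {"deltas": [14,0.2,4.4,0,-6,14,0.9,8.7,0,-12,14,2.1,13,0,-18,14,3.6,17.1,0,-24,14,5.6,21,0,-30,14,8,24.7,0,-36,14,10.3,27.6,0,-41,14,12.3,29.7,0,-45]}}

```text
time: 16.87
ee_pos: [0.4887, 0.0562, 0.0846]
orientation: [0.899, 0.437, -0.001, -0.0]
ft_force: [-2.9, 0.0, 2.1]
gripper_width: 0.0139
finger_force: 1.4
```

```bash
python3 - <<'E'
from h import *
stat()
E
```

```text
t 16.87 th -120.1 r 42.2 z 84.6 toolrel 0.4 | Ftan -2.3 Frad 1.8 Fz 2.1 w 13.9 q6 0.68
```

Request:
{"op": "play_rows", "data": {"deltas": [14,0.2,4.4,0,-6,14,0.9,8.7,0,-12,14,2.1,13,0,-18,14,3.6,17.1,0,-24,14,5.6,21,0,-30,14,8,24.7,0,-36,14,10.3,27.6,0,-41,14,12.3,29.7,0,-45]}}

```text
time: 17.53
ee_pos: [0.5192, 0.0473, 0.0845]
orientation: [0.663, 0.748, -0.001, -0.001]
ft_force: [-5.2, -3.1, 4.4]
gripper_width: 0.0141
finger_force: 2.8
```

Request:
{"op": "play_rows", "data": {"deltas": [14,0.2,4.4,0,-6,14,0.9,8.7,0,-12,14,2.1,13,0,-18,14,3.6,17.1,0,-24,14,5.6,21,0,-30,14,8,24.7,0,-36,14,10.3,27.6,0,-41,14,12.3,29.7,0,-45]}}

```text
time: 18.2
ee_pos: [0.5485, 0.0633, 0.0846]
orientation: [0.327, 0.945, 0.0, 0.0]
ft_force: [0.3, 0.4, 0.1]
gripper_width: 0.0143
finger_force: 0.0
```

```bash
python3 - <<'E'
from h import *
stat()
E
```

```text
t 18.20 th -29.3 r 42.3 z 84.6 toolrel -0.4 | Ftan 0.5 Frad 0.1 Fz 0.1 w 14.3 q6 -0.88
```

Request:
{"op": "play_rows", "data": {"deltas": [18,0,0,0,0,18,0,0,0,0,18,0,0,0,0,18,0,0,0,0,18,0,0,0,0,18,0,0,0,0,18,0,0,0,0,18,0,0,0,0]}}

```text
time: 18.87
ee_pos: [0.5482, 0.0631, 0.0846]
orientation: [0.329, 0.944, 0.0, 0.0]
ft_force: [0.7, 0.6, -0.1]
gripper_width: 0.0178
finger_force: 0.0
```

Request:
{"op": "play_rows", "data": {"deltas": [18,0,0,-8,0,18,0,0,-20,0,18,0,0,-35,0,18,0,0,-50,0,18,0,0,-65,0,18,0,0,-75,0,5,0,0,-80,0,0,0,0,-80,0]}}

```text
time: 19.53
ee_pos: [0.5487, 0.0631, 0.1661]
orientation: [0.329, 0.944, 0.0, 0.001]
ft_force: [0.2, -0.1, -0.8]
gripper_width: 0.0089
finger_force: 0.0
```

```bash
python3 - <<'E'
from h import *
stat()
w=np.radians(YAW);u=np.array([np.cos(w),np.sin(w)])
bt=[*(A+.081*u),.136]; print("btn",bt,"from image (.5956,.0769)",proj("side",bt))
for t in(.15,.17): print(delta(base(),(*bt[:2],t,base()[3])))
crop("side","s3.png",190,130,340,250,5)
E
```

```text
t 19.53 th -29.3 r 42.6 z 166.1 toolrel -0.6 | Ftan 0.0 Frad 0.2 Fz -0.8 w 8.9 q6 -0.87
btn [np.float64(0.5951310589700021), np.float64(0.07736727468644466), 0.136] from image (.5956,.0769) [[281.30446369 180.60243147]]
[-27.5  40.   16.1   0. ]
[-27.5  40.   -3.9   0. ]
```

View pics/s3.png

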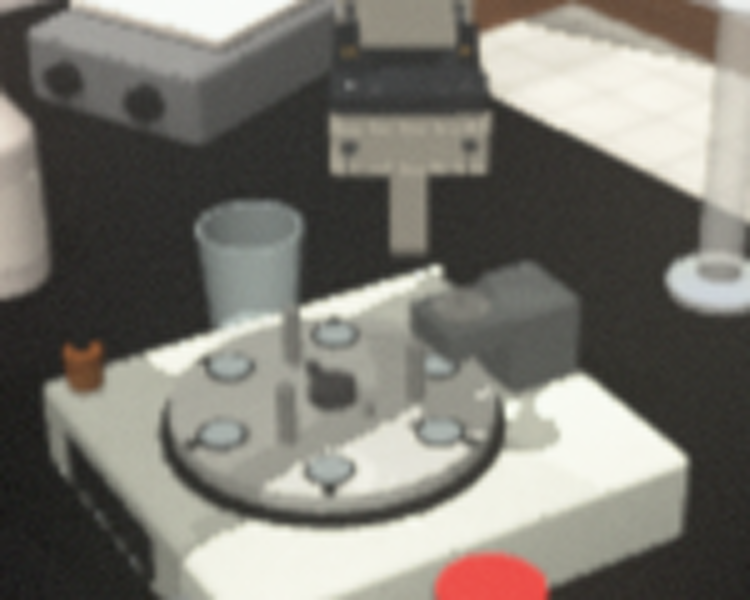

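The wheel sits as it did in place 3: the windows and the pin at crop (370,408) match the start picture. Next I'll go over the button with the fingers closed.

Request:
{"op": "play_rows", "data": {"deltas": [0,-5,8,0,0,0,-11,16,0,0,0,-17,25,0,0,0,-22,33,2,0,0,-27.5,40,6,0,0,-27.5,40,12,0,0,-27.5,40,16,0,0,-27.5,40,16,0]}}

```text
time: 20.25
ee_pos: [0.5936, 0.0772, 0.147]
orientation: [0.329, 0.944, -0.001, -0.001]
ft_force: [-0.6, 0.2, -0.4]
gripper_width: 0.0007
finger_force: 0.0
```

Request:
{"op": "play_rows", "data": {"deltas": [0,0,0,2,0,0,0,0,4,0,0,0,0,6,0,0,0,0,8,0,0,0,0,10,0,0,0,0,12,0,0,0,0,12,0,0,0,0,12,0]}}

```text
time: 20.92
ee_pos: [0.5946, 0.0774, 0.1366]
orientation: [0.329, 0.944, 0.0, -0.0]
ft_force: [-0.7, -0.5, -0.5]
gripper_width: 0.0004
finger_force: 0.0
```

```bash
python3 - <<'E'
from h import *
stat(); print(base())
E
```

```text
t 20.92 th -0.0 r 80.5 z 136.6 toolrel -29.9 | Ftan -0.6 Frad -0.6 Fz -0.5 w 0.4 q6 -0.85
(np.float64(0.594585870133235), np.float64(0.07738147083605491), np.float64(0.13662228539489182), np.float64(141.62823145215776))
```

Now I'll press down about 8 mm and check the force.

Request:
{"op": "play_rows", "data": {"deltas": [0,0,0,1,0,0,0,0,2,0,0,0,0,3,0,0,0,0,4.5,0,0,0,0,6,0,0,0,0,7,0,0,0,0,8,0,0,0,0,8,0]}}

```text
time: 21.58
ee_pos: [0.5946, 0.0774, 0.1285]
orientation: [0.329, 0.944, 0.0, 0.0]
ft_force: [0.8, 0.4, 3.0]
gripper_width: 0.0007
finger_force: 1.6
```

```bash
python3 - <<'E'
from h import *
stat()
E
```

```text
t 21.58 th -0.1 r 80.5 z 128.5 toolrel -29.9 | Ftan 0.5 Frad 0.7 Fz 3.0 w 0.7 q6 -0.85
```

Request:
{"op": "play_rows", "data": {"deltas": [0,0,0,1,0,0,0,0,2,0,0,0,0,3,0,0,0,0,4,0,0,0,0,5,0,0,0,0,6,0,0,0,0,6.5,0,0,0,0,6.5,0]}}

```text
time: 22.25
ee_pos: [0.5948, 0.0774, 0.1225]
orientation: [0.329, 0.944, 0.0, 0.0]
ft_force: [-1.9, -1.1, 8.5]
gripper_width: 0.0004
finger_force: 4.3
```

```bash
python3 - <<'E'
from h import *
stat()
E
```

```text
t 22.25 th -0.0 r 80.6 z 122.5 toolrel -29.9 | Ftan -1.4 Frad -1.7 Fz 8.5 w 0.4 q6 -0.85
```

Request:
{"op": "play_rows", "data": {"deltas": [0,0,0,0.5,0,0,0,0,1,0,0,0,0,1.5,0,0,0,0,2,0,0,0,0,2,0,0,0,0,2,0,0,0,0,2,0,0,0,0,2,0]}}

```text
time: 22.92
ee_pos: [0.5948, 0.0774, 0.1211]
orientation: [0.329, 0.944, 0.0, 0.0]
ft_force: [-2.6, 0.1, 12.6]
gripper_width: 0.0006
finger_force: 6.1
```

```bash
python3 - <<'E'
from h import *
stat()
E
```

```text
t 22.92 th -0.0 r 80.7 z 121.1 toolrel -30.0 | Ftan -0.3 Frad -2.6 Fz 12.6 w 0.6 q6 -0.85
```

The force rises at about 2.5–3 N/mm, so the plunger is at its hard end. I'll release it and lift.

Request:
{"op": "play_rows", "data": {"deltas": [0,0,0,-3,0,0,0,0,-8,0,0,0,0,-20,0,0,0,0,-35,0,0,0,0,-55,0,0,0,0,-75,0,0,0,0,-80,0,0,0,0,-80,0]}}

```text
time: 23.58
ee_pos: [0.5951, 0.0774, 0.2015]
orientation: [0.329, 0.944, 0.0, 0.001]
ft_force: [-0.2, 0.2, -0.0]
gripper_width: 0.0002
finger_force: 0.0
```

```bash
python3 - <<'E'
from h import *
stat()
crop("side","s4.png",190,130,340,250,5)
E
```

```text
t 23.58 th 0.0 r 80.9 z 201.5 toolrel -30.0 | Ftan 0.2 Frad -0.2 Fz -0.0 w 0.2 q6 -0.85
```

View pics/s4.png

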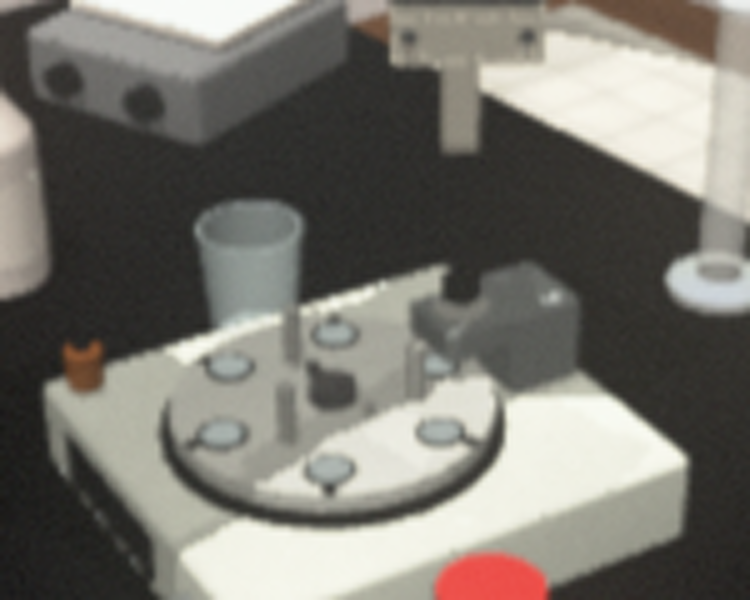

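The picture shows the wheel unmoved, the black button pressed down into the head at crop (462,285), the vial and beaker in place, and the gripper clear of everything.

```bash
python3 -c "
from plant import sign_off; print(sign_off())"
```

```text
the job is handed in; nothing more can be done
None
```

I pressed the wheel against its clockwise stop at about 10–11 N, turned it back three clicks and let it settle in place 3. I then pushed the plunger to its hard end (peak about 13 N), lifted the gripper clear and handed the job in at about 24 s; no verdict was returned.

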